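# Feel for the release groove in a clamp rail and hold its key down

## Robot

A 6-joint arm with a two-finger parallel gripper is mounted at the origin on the work surface. World frame = base frame: x ahead of the robot, y to its left, z up, the work surface at z = 0. Lengths are in m, angles in rad, forces in N, time in s.
With the tool pointing down it reaches from about 0.225 to 0.875 m from the base axis. Payload 3.4 kg.
Tool frame: the origin (TCP) lies on the centre line of the jaws, within the pads' length; the fingertips stand 17 mm ahead of it and the grasp point (between the pads) lies 2 mm behind it (nose_length is the distance from the TCP to the fingertips, in m); z points along the fingers, y is the line along which they close (so a half turn about z gives the same grasp; the last joint's range is limited). The gripper opens to 85 mm and grips with 20 to 120 N. Pads are 22 mm wide; open, the fingers measure 114 mm over their backs; the gripper's body (76 mm by 85 mm) begins 54 mm behind the grasp point. The pads swing forward as they close: fully open they stand 13 mm farther back than shut.
Start: joints at [1.216, 0.276, 1.505, -0, 1.361, -0.121], TCP at [0.133, 0.559, 0.217] pointing down, gripper open.
Joint ranges: [-2.89, 2.89], [-0.75, 2.08], [0.22, 2.7], [-1.18, 4.32], [0.11, 2.71], [-2.7, 2.7]. Speed limits (rad/s): [2.57, 2.57, 3.14, 3.14, 3.14, 3.14].

## Interface

Orientations are given as a unit quaternion [w, x, y, z].
In Python, from rig import get_state, get_image, sign_off, find_in, place_of, nose_length gives the robot as it stands.
- The arm moves only by the tool apply_moves, never from a script. Its argument "deltas" is one flat list of numbers, 5 for each row, row after row: the finger opening in mm, from 0 to 85.4, then the shift along the tool's x, y, z in mm, then the turn about the tool's z in degrees. A call has 1 to 12 rows; each row is the pose to reach, as a shift and turn from the pose commanded when the call began, along the tool's axes at that moment; what a row does not reach only later rows make up. A row lasts 1/12 s, in which the tool goes at most 41.7 mm and 7.16 degrees, less where a joint would pass 70% of its speed; a pose out of reach is approached as far as the arm can. A call with a gripper value outside its range is refused whole. The fingers move at their own pace and stop on an object; "squeeze" is the grip in N (left out, the last holds). Time passes only in rows, so rows that repeat a pose let the fingers close. It gives the time, the measured TCP pose, the force, the opening and the grip force at its end, in the units of the state.
- get_state(): the state, without advancing time (a new reading comes with each control period).
- get_image(name): name is "scene" or "top" or "wrist"; returns a dict with "frame" (400x640x3 uint8, red, green, blue), "K" (3x3 intrinsics, pixels), "k1" (the pictures are not rectified: a ray, as slopes to the right and down, at radius r is drawn at 1 + k1 r^2 times it, then the intrinsics apply), "position" and "orientation" of the camera in the world. Camera axes: x right, y down, z forward; pixel columns grow to the right and rows downward; lengths in m; the calibration is good to about 2 mm. A picture is of the moment at which its call begins. There is no depth.
- sign_off(): hands the job in; it is judged then, once.
Trained networks look in a picture, given as the dict that the camera call returned (one of the last four; its "shot" number tells which), for a name from the list of things; names that differ only in an ending like _2 or _b are one class to them, and where a whole thing is asked for, a point or a joint stands for the part that bears it (a point fixed in the world has none). Each returns a list of dicts, best first, with "score" (0 to 1); they miss things now and then, are a little off and sometimes report something else, mostly with a low value. They report only what shows in the picture. A call takes as long as a camera call.
- find_in(query, picture): "point" ([column, row] in pixels, amid what is visible of it).
- place_of(query, picture): "point" ([column, row] in pixels: a listed point, or the origin of a listed thing).
The state is a dict: "clock": time; "qpos": joint angles; "qd": joint speeds; "effort": joint torques, N m; "position": TCP position; "ee_rot": TCP orientation; "contact_force": force on the tool from outside, world axes, zero at the start; "moment": the same for the moment, N m; "width": finger opening in m; "gripper_force": force on a finger pad.
Only numpy, scipy, OpenCV 4.12 (cv2) and the standard library are available. Lean on these libraries where they do the work, as an engineer would, in place of code of your own. Each camera call takes 0.05 s, during which the arm holds its last target. There are 200 camera calls.

## Task

The cylinder head on the blue stand is locked by the steel clamp rail beside it; the release key sits in a groove somewhere along the rail's top edge. With the fingers shut, put the fingertips lightly on the rail's bare top edge close beside one of the blue end blocks and slide them along it, touching, until they come to the groove; then press the key inside it all the way down and finish while still holding it down. Grasp and lift nothing, do not force anything, and leave the loose tools and parts around it where they are.

Things in the scene. Friction and masses are not known exactly. Their poses are not given: they have to be found in the camera images.
- stand: blue clamp stand with the cylinder head, fixed to the table. Origin on the table under the middle of the rail; y runs along the rail, z up, the head lies on its -x side (x -167 to -37 mm, y +-190, top 92 mm above the table). Base plate 225 x 464 x 12 mm. Two blue end blocks close off the rail from y = +-128 to +-232 mm: 46 mm thick in x, 107 mm tall
- edge_mid (a point): point on the rail's flat top edge line, 95 mm above the stand's origin, half-way between the end blocks; axes as the stand's. The rail is a rigid, fixed steel bar 24 mm thick in x, bare for y = -128 to +128 mm; the blocks stand 12 mm higher. Its edge is flat but for one groove, open above and through the bar's thickness, holding the key
- rail_foot (a point): point at the foot of the rail, 12 mm above the table, half-way between the end blocks, straight below edge_mid. The groove above is 46 mm long in y; its middle lies somewhere from y = -50 to +50 mm, different each time and not given: feel (or look) for it
- key (a joint): travel of the sprung steel key in the groove, m: 0 up, 0.007 fully down. It is 42 mm along the rail, 20 mm across, and nearly fills the groove; its flat top is 6 mm below the rail's edge when up, 13 mm when fully down. Pressed straight down it yields at 2 N and is fully down at 6 N, on a firm stop; let go, it springs up. It draws a lock pin out of the head
- socket_small: small steel socket, 24 mm diameter, 30 mm tall, standing on top of one end block of the stand (the one at its +y end); origin at the centre of its underside; leave it alone
- socket_deep: deep steel socket, 28 mm diameter, 60 mm tall, standing on the table on the far (+x) side of the rail; origin at the centre of its underside; leave it alone
- bearing: steel bearing ring, 52 mm diameter, 16 mm tall, lying on the table on the far side of the rail; origin at the centre of its underside; leave it alone
- wrench: steel open wrench lying flat on the table beyond the rail; leave it alone
- piston: aluminium piston, 74 mm diameter, 50 mm tall, standing on the table on the right; origin at the centre of its underside; leave it alone
- screwdriver: screwdriver with black handle lying on the table on the left; leave it alone
- jar: small jar, 60 mm diameter, 80 mm tall, standing on the table on the left; origin at the centre of its underside; leave it alone

How it is judged:
On the way, in this order (a step that is already met when the one before it is completed fails the run):
1. the fingertips touch the rail's bare edge close to an end block (more than 86 mm from the rail's middle), the key still up (contact force between the fingers and stand above 0.3 N and (y of the grasp point in the frame of stand above 0.086 m or y of the grasp point in the frame of stand below -0.086 m) and x of the grasp point in the frame of stand between -0.035 and 0.035 m and value of joint key below 0.0015 m), for 0.1 s.
2. still touching the edge, they have slid inwards (76 to 85 mm from the middle) (contact force between the fingers and stand above 0.2 N and (y of the grasp point in the frame of stand above 0.076 m or y of the grasp point in the frame of stand below -0.076 m) and not (y of the grasp point in the frame of stand above 0.085 m or y of the grasp point in the frame of stand below -0.085 m) and x of the grasp point in the frame of stand between -0.035 and 0.035 m and value of joint key below 0.0015 m), for 0.03 s.
3. the key is pressed fully down by the fingers (value of joint key above 0.0058 m and contact force between the fingers and stand above 2 N and x of the grasp point in the frame of stand between -0.035 and 0.035 m and not (y of the grasp point in the frame of stand above 0.076 m or y of the grasp point in the frame of stand below -0.076 m)), for 0.2 s.
At the end, for the whole second after the job is handed in: the fingers hold the key down in its groove, at least 5.8 of its 7 mm, with more than 2 N, and every loose thing is within 20 mm of where it was (all of step 3 and distance of each of socket_small, socket_deep, bearing, wrench, piston, screwdriver, jar from where it was at the start of the episode below 0.02 m); the arm keeps its last pose, push and grip.
It fails at once if a loose tool or part was moved more than 20 mm, lifted or carried off (distance of any of socket_small, socket_deep, bearing, wrench, piston, screwdriver, jar from where it was at the start of the episode above 0.02 m).
It fails at once if the fingers pressed the stand, rail or key with more than 50 N (contact force between the fingers and stand above 50 N).
It also fails if it takes over 58 s, if anything falls off the work surface, if the arm or the gripper's body presses on something with over 40 N, if the wrist force passes 120 N, or if a joint passes its speed limit or range.

## Working session

There is one attempt and no reset: what is moved stays moved. The work goes in short steps, Python scripts to look and compute and a tool call to move; the robot and the scene stay as the last step left them, time stands still between calls to the robot, and variables do not carry over. Pictures are saved under pics/ and viewed, at most 10 in all, crops included, and the job is handed in when it is done.

Besides the shell and the picture viewer there is one more tool, called after "Request:" as a command line: name --argument value ..., lists and objects as JSON in quotes. apply_moves: Moves the arm, as the interface text tells. Its arguments: {"type":"object","properties":{"deltas":{"type":"array"},"squeeze":{"type":"number"}},"required":["deltas"]}

```bash
mkdir -p pics
cat > h.py <<'E'
import numpy as np, cv2
from rig import *
from scipy.spatial.transform import Rotation as R
def rot(q): return R.from_quat([q[1],q[2],q[3],q[0]])
def ray(p,c):
    K=np.array(c["K"]);d=np.array([(p[0]-K[0,2])/K[0,0],(p[1]-K[1,2])/K[1,1]]);u=d.copy()
    for _ in range(20): u=d/(1+c["k1"]*(u@u))
    return rot(c["orientation"]).apply([u[0],u[1],1.])
def atz(p,c,z):
    r=ray(p,c);o=np.array(c["position"]);return o+r*(z-o[2])/r[2]
def proj(P,c):
    v=rot(c["orientation"]).inv().apply(np.array(P)-c["position"]);u=v[...,:2]/v[...,2:]
    u=u*(1+c["k1"]*(u**2).sum(-1,keepdims=True));K=np.array(c["K"])
    return u*[K[0,0],K[1,1]]+[K[0,2],K[1,2]]
E
python3 - <<'E'
from h import *
s=get_state();print(s["clock"],s["position"],s["ee_rot"],s["contact_force"],nose_length)
for n in ["top","scene"]:
    c=get_image(n);cv2.imwrite(f"pics/{n}1.png",c["frame"][...,::-1])
    print(n,c["position"],c["orientation"])
    for q,z in [("stand",0),("edge_mid",.095),("rail_foot",.012),("key",.089),("socket_small",.107),("socket_deep",0),("bearing",0),("piston",0),("jar",0)]:
        for d in place_of(q,c)[:1]: print(q,d["score"],d["point"],atz(d["point"],c,z).round(4))
    for d in find_in("key",c)[:2]: print("findkey",d,atz(d["point"],c,.089).round(4))
E
```

```text
0.0 [0.13302273 0.55883232 0.21633728] [-2.03859651e-04  1.16621344e-01  9.93176020e-01 -9.02089715e-04] [-0.69128482 -0.1947072   0.56044618] 0.017
top [ 3.93405230e-01 -9.19668186e-04  1.67320570e+00] [ 0.0451357  -0.70296942  0.70889189 -0.03562387]
stand 0.9 [304.4, 212.8] [0.5395 0.0736 0.    ]
edge_mid 0.94 [307.8, 207.3] [0.5482 0.0588 0.095 ]
rail_foot 0.98 [309.2, 209.2] [0.5501 0.0574 0.012 ]Traceback (most recent call last):
  File "<stdin>", line 7, in <module>
ValueError: it knows: bearing, edge_mid, jar, piston, rail_foot, screwdriver, socket_deep, socket_small, stand, wrench
```

Run:
```python
from h import *
for n in ["top","scene"]:
    c=get_image(n);cv2.imwrite(f"pics/{n}1.png",c["frame"][...,::-1])
    print(n,c["position"],c["orientation"])
    for q,z in [("stand",0),("edge_mid",.095),("rail_foot",.012),("socket_small",.107),("socket_deep",0),("bearing",0),("piston",0),("jar",0)]:
        for d in place_of(q,c)[:1]: print(q,d["score"],d["point"],atz(d["point"],c,z).round(4))
```

```text
top [ 3.93405230e-01 -9.19668186e-04  1.67320570e+00] [ 0.0451357  -0.70296942  0.70889189 -0.03562387]
stand 0.95 [306.1, 212.4] [0.5408 0.068  0.    ]
edge_mid 0.67 [306.7, 210.2] [0.5392 0.0622 0.095 ]
rail_foot 0.67 [170.4, 253.4] [0.4095 0.5103 0.012 ]
socket_small 0.59 [249.3, 196.3] [0.5828 0.2392 0.107 ]
socket_deep 0.63 [287.7, 178.8] [0.653  0.1285 0.    ]
bearing 0.65 [328.7, 194.3] [ 0.6    -0.0068  0.    ]
piston 0.95 [479.5, 221.1] [ 0.507  -0.4999  0.    ]
jar 0.59 [173.6, 250.4] [0.4193 0.5036 0.    ]
scene [1.43020469 0.25221043 1.23698073] [-0.19738337  0.56502922  0.75698145 -0.26222294]
stand 0.73 [322.8, 218.6] [0.5499 0.0487 0.    ]
edge_mid 0.77 [328.8, 199.1] [0.5356 0.0623 0.095 ]
rail_foot 0.59 [327.6, 215.2] [0.5399 0.0626 0.012 ]
socket_small 0.47 [376.9, 220.1] [0.5834 0.2298 0.107 ]
socket_deep 0.7 [336.0, 251.0] [0.6633 0.1241 0.    ]
bearing 0.5 [302.0, 223.5] [ 0.59   -0.0137  0.    ]
piston 0.84 [178.9, 176.0] [ 0.5137 -0.5114  0.    ]
jar 0.74 [465.1, 215.1] [0.3956 0.5139 0.    ]
```

View pics/top1.png

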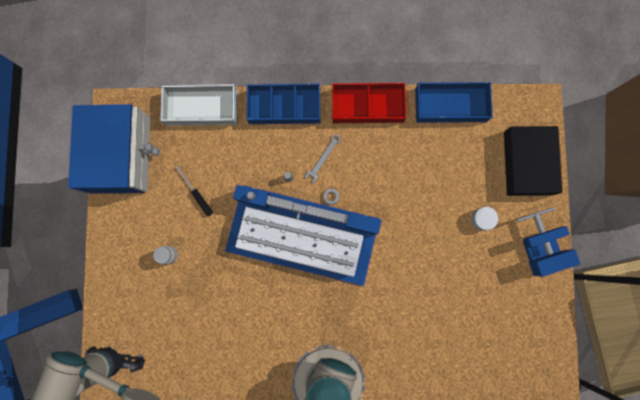

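View pics/scene1.png

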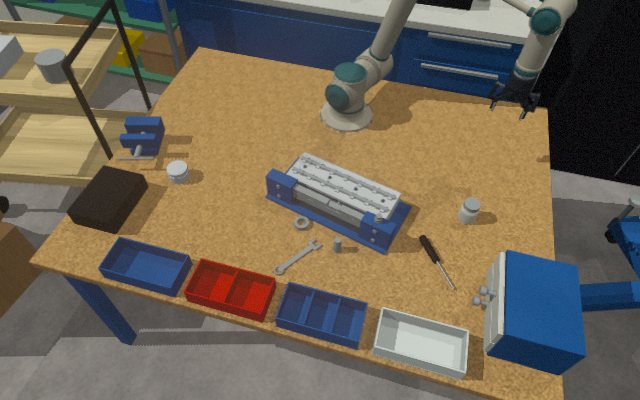

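Both pictures show the rail: in top from (267,200) to (347,217), with the head on the robot's side, socket_small on the left block at (250,196) and bearing at (331,197). I'll enlarge the rail and rough-fit the yaw.

Run:
```python
from h import *
c=get_image("top");d=get_image("scene")
yaw=-0.235;m=np.array([.541,.061,.095]);ex=np.array([np.cos(yaw),np.sin(yaw),0]);ey=np.array([-np.sin(yaw),np.cos(yaw),0])
im=[]
for g,(x0,y0,w,h) in((c,(225,170,166,62)),(d,(255,155,166,100))):
    f=cv2.resize(g["frame"][y0:y0+h,x0:x0+w],None,fx=4.8,fy=4.8,interpolation=cv2.INTER_CUBIC)[...,::-1].copy()
    # end-block outer-face top corners and rail edge ends as predicted
    P=[m+a*ex+b*ey+[0,0,z] for a,b,z in[(-.023,.232,.012),(.023,.232,.012),(-.023,-.232,.012),(.023,-.232,.012),(.023,.128,.012),(.023,-.128,.012),(0,0,0)]]
    for p in proj(np.array(P),g): cv2.circle(f,tuple(((p-[x0,y0]+.5)*4.8).astype(int)),3,(0,0,255),-1)
    im.append(f)
f=np.vstack(im);print(f.shape);f=cv2.resize(f,(int(f.shape[1]*600/max(600,f.shape[0])),min(600,f.shape[0])));cv2.imwrite("pics/z1.png",f)
```

```text
(778, 797, 3)
```

View pics/z1.png

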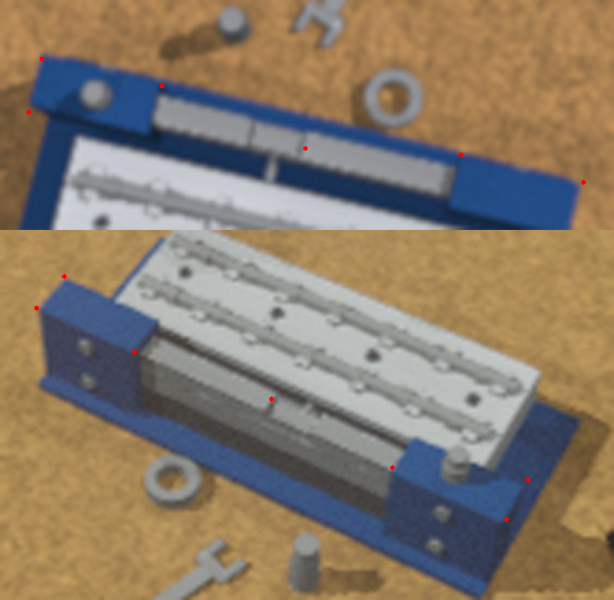

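The groove spans about y = 0 to +46 mm: in the crop it runs from column 251 to 303, with the rail ends at 157 and 450. I'll start from the -y end, away from socket_small. The tool's y already runs along the rail.

Request:
apply_moves --deltas '[0,-512,-487,0,0,0,-512,-487,0,0,0,-512,-487,0,0,0,-512,-487,0,0,0,-512,-487,0,0,0,-512,-487,0,0,0,-512,-487,0,0,0,-512,-487,0,0,0,-512,-487,0,0,0,-512,-487,0,0,0,-512,-487,0,0,0,-512,-487,0,0]' --squeeze 30

```text
clock: 2.2
position: [0.4065, 0.1384, 0.2176]
ee_rot: [0.001, 0.117, 0.993, 0.0]
contact_force: [1.5, 1.4, -0.5]
width: -0.0
gripper_force: 0.0
```

Request:
apply_moves --deltas '[0,-147,-140,0,0,0,-147,-140,0,0,0,-147,-140,0,0,0,-147,-140,20,0,0,-147,-140,50,0,0,-147,-140,60,0,0,-147,-140,60,0,0,-147,-140,60,0]'

```text
clock: 2.87
position: [0.5154, -0.03, 0.1563]
ee_rot: [-0.002, 0.117, 0.993, 0.0]
contact_force: [0.5, -0.1, 0.4]
width: -0.0003
gripper_force: 0.0
```

```bash
cat > st.py <<'E'
from h import *
yaw=-0.235;m=np.array([.541,.061,.095])
def instand(p):
    d=np.array(p)-m;return R.from_euler("z",-yaw).apply(d)*1e3
def show():
    s=get_state();print(s["clock"],"TCP",np.round(s["position"],4),"stand mm",instand(s["position"]).round(1),"tip h",round((s["position"][2]-.112)*1e3,1),"F",np.round(s["contact_force"],2))
    print("tool in stand",R.from_euler("z",-yaw).as_matrix()@rot(s["ee_rot"]).as_matrix().round(3))
E
python3 - <<'E'
from st import *
show()
c=get_image("wrist");f=c["frame"][...,::-1].copy()
for q in("edge_mid","rail_foot"): print(q,[(d["score"],d["point"],atz(d["point"],c,.095 if q[0]=="e" else .012).round(4)) for d in place_of(q,c)[:1]])
for a in(-12,12):
  for b in(-128,-60,0,23,46,60,128):
    P=m+R.from_euler("z",yaw).apply([a/1e3,b/1e3,0]);p=proj(P,c);cv2.circle(f,tuple(p.astype(int)),2,(0,0,255),-1)
cv2.imwrite("pics/w1.png",f)
E
```

```text
2.8667 TCP [ 0.5154 -0.03    0.1563] stand mm [ -3.7 -94.5  61.3] tip h 44.3 F [ 0.52 -0.11  0.39]
tool in stand [[-9.99536355e-01  2.72459612e-04 -3.15038601e-03]
 [ 2.72459612e-04  9.99536355e-01  2.73985385e-04]
 [ 4.00000000e-03  0.00000000e+00 -1.00000000e+00]]
edge_mid [(0.81, [454.8, 217.4], array([0.5424, 0.0627, 0.095 ]))]
rail_foot [(0.68, [419.0, 180.3], array([0.5392, 0.0637, 0.012 ]))]
```

View pics/w1.png

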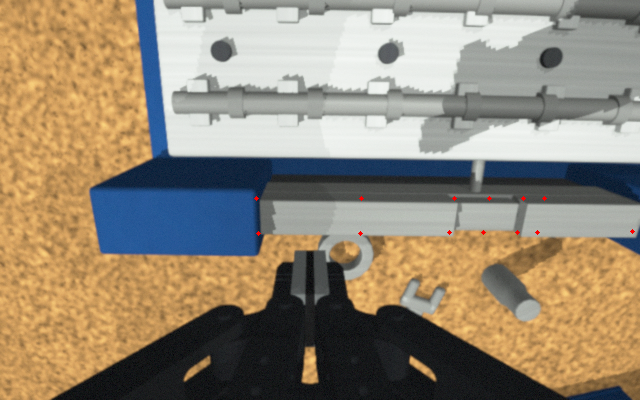

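The wrist view agrees with the model to 2–3 mm. The bare rail starts at column 262, and the key spans about 456–518, so its centre is at y ≈ +25 in my frame. I'll correct x by 5 mm and descend.

Request:
apply_moves --deltas '[0,-5,0,25,0,0,-5,0,38,0,0,-5,0,40,0,0,-5,0,40,0,0,-5,0,40,0]'

```text
clock: 3.43
position: [0.5219, -0.0306, 0.1187]
ee_rot: [0.001, 0.116, 0.993, -0.0]
contact_force: [-0.5, 0.8, 0.3]
width: -0.0002
gripper_force: 0.0
```

Request:
apply_moves --deltas '[0,0,0,1,0,0,0,0,2,0,0,0,0,2,0]'

```text
clock: 3.68
position: [0.5216, -0.0311, 0.1158]
ee_rot: [0.001, 0.117, 0.993, -0.0]
contact_force: [0.6, -0.4, -0.2]
width: -0.0001
gripper_force: 0.0
```

Request:
apply_moves --deltas '[0,0,0,1,0,0,0,0,2,0,0,0,0,2,0]'

```text
clock: 3.93
position: [0.5211, -0.0312, 0.113]
ee_rot: [-0.0, 0.117, 0.993, 0.0]
contact_force: [-0.2, 0.7, 0.5]
width: 0.0002
gripper_force: 0.0
```

Request:
apply_moves --deltas '[0,0,0,1,0,0,0,0,1,0]'

```text
clock: 4.1
position: [0.5211, -0.0312, 0.112]
ee_rot: [-0.0, 0.117, 0.993, 0.0]
contact_force: [-0.7, 0.6, -0.6]
width: 0.0001
gripper_force: 0.0
```

Request:
apply_moves --deltas '[0,0,0,1,0,0,0,0,1,0]'

```text
clock: 4.27
position: [0.5211, -0.0312, 0.111]
ee_rot: [-0.0, 0.117, 0.993, 0.0]
contact_force: [-0.0, -0.7, 0.6]
width: -0.0004
gripper_force: 0.0
```

Request:
apply_moves --deltas '[0,0,0,0.5,0,0,0,0,0.5,0]'

```text
clock: 4.43
position: [0.5212, -0.0312, 0.1106]
ee_rot: [-0.0, 0.117, 0.993, 0.0]
contact_force: [0.3, 0.3, -0.4]
width: 0.0002
gripper_force: 0.0
```

Request:
apply_moves --deltas '[0,0,0,0.5,0,0,0,0,0.5,0]'

```text
clock: 4.6
position: [0.5212, -0.0312, 0.1101]
ee_rot: [-0.0, 0.117, 0.993, 0.0]
contact_force: [1.3, -1.5, 0.4]
width: 0.0004
gripper_force: 0.0
```

Request:
apply_moves --deltas '[0,0,0,0.5,0,0,0,0,0.5,0]'

```text
clock: 4.77
position: [0.5212, -0.0312, 0.1096]
ee_rot: [-0.0, 0.117, 0.993, 0.0]
contact_force: [-0.3, 0.7, 0.0]
width: -0.0001
gripper_force: 0.0
```

Request:
apply_moves --deltas '[0,0,0,0.5,0,0,0,0,0.5,0]'

```text
clock: 4.93
position: [0.5212, -0.0311, 0.1091]
ee_rot: [-0.0, 0.117, 0.993, 0.0]
contact_force: [-0.1, -0.6, -0.9]
width: 0.0
gripper_force: 0.0
```

Request:
apply_moves --deltas '[0,0,0,0.5,0,0,0,0,0.5,0]'

```text
clock: 5.1
position: [0.5212, -0.0312, 0.1086]
ee_rot: [-0.0, 0.117, 0.993, 0.0]
contact_force: [-0.8, 0.1, -0.1]
width: -0.0
gripper_force: 0.0
```

Run:
```python
from st import *
show()
c=get_image("wrist");f=c["frame"][...,::-1]
cv2.imwrite("pics/w2.png",cv2.resize(f[150:,150:],None,fx=1.6,fy=1.6))
```

```text
5.1 TCP [ 0.5212 -0.0312  0.1086] stand mm [  2.2 -94.3  13.6] tip h -3.4 F [-0.8   0.12 -0.14]
tool in stand [[-1.00027603e+00 -9.32897714e-04  0.00000000e+00]
 [-9.32897714e-04  1.00027603e+00  0.00000000e+00]
 [ 0.00000000e+00  0.00000000e+00 -1.00000000e+00]]
```

View pics/w2.png

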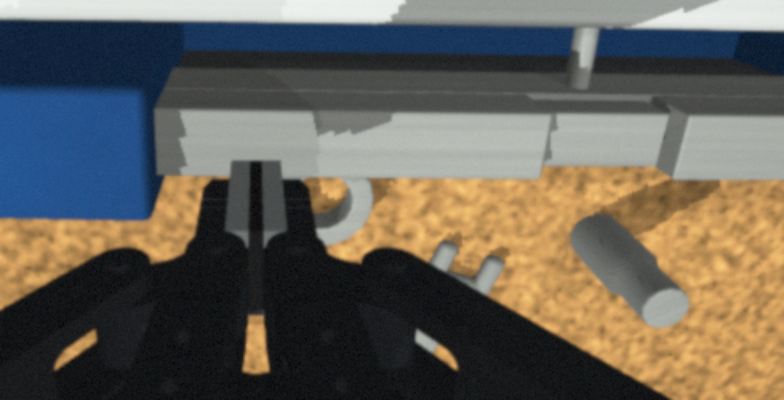

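Run:
```python
from st import *
s=get_state();c=get_image("wrist");T=rot(s["ee_rot"]);p=np.array(s["position"])
print("cam in tool mm",(T.inv().apply(np.array(c["position"])-p)*1e3).round(1))
for v in[(.011,0,.017),(0,0,.017),(-.011,0,.017),(.011,.008,.017),(.011,0,0)]:
    print(v,((proj(p+T.apply(v),c)-150)*1.6).round(0))
for a in(-12,12): print(a,((proj(m+R.from_euler("z",yaw).apply([a/1e3,-.095,0]),c)-150)*1.6).round(0))
# heights: what rail z makes its 24 mm width match edges rows 110,175 at column 230
for r in(110,175):
    q=np.array([230,r])/1.6+150
    for z in(.095,.09,.1): print(r,z,instand(atz(q,c,z)).round(1))
for q in("edge_mid",): print([(d["score"],d["point"],atz(d["point"],c,.095).round(4)) for d in place_of(q,c)[:1]])
```

```text
cam in tool mm [  79.2    0.7 -157.9]
(0.011, 0, 0.017) [253. 112.]
(0, 0, 0.017) [253. 142.]
(-0.011, 0, 0.017) [253. 172.]
(0.011, 0.008, 0.017) [278. 112.]
(0.011, 0, 0) [253. 132.]
-12 [251. 106.]
12 [251. 173.]
110 0.095 [ -10.6 -101.7    0. ]
110 0.09 [  -8.7 -101.9   -5. ]
110 0.1 [ -12.6 -101.4    5. ]
175 0.095 [  12.6 -102.     0. ]
175 0.09 [  15.2 -102.2   -5. ]
175 0.1 [  10.  -101.7    5. ]
[(0.58, [492.6, 242.1], array([0.5444, 0.0638, 0.095 ]))]
```

The tip shows at row 160 of the crop, while the state predicts rows 112–142, and there is still no contact. I'll cross-check from the scene camera before going lower.

Run:
```python
from st import *
s=get_state();T=rot(s["ee_rot"]);p=np.array(s["position"]);im=[]
for n in("scene","top"):
    c=get_image(n);t=proj(p+T.apply([0,0,.017]),c);x0,y0=(t-[25,25]).astype(int)
    f=cv2.resize(c["frame"][y0:y0+60,x0:x0+50,::-1],None,fx=8,fy=8,interpolation=cv2.INTER_CUBIC)
    for v,col in[((-.011,0,.017),(0,0,255)),((.011,0,.017),(0,255,0)),((0,0,.017),(255,255,0))]:
        q=proj(p+T.apply(v),c);cv2.circle(f,tuple(((q-[x0,y0]+.5)*8).astype(int)),3,col,-1)
    for a in(-12,12):
        L=[proj(m+R.from_euler("z",yaw).apply([a/1e3,b,0]),c) for b in(-.128,0)]
        cv2.line(f,*[tuple(((q-[x0,y0]+.5)*8).astype(int)) for q in L],(255,0,255),1)
    im.append(f)
cv2.imwrite("pics/z2.png",np.hstack(im))
```

```text
(no output)
```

View pics/z2.png

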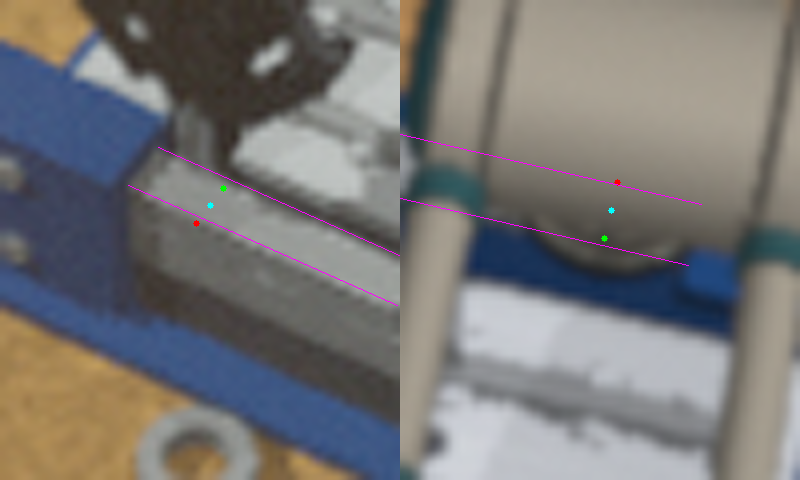

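The scene view confirms the fingertips really are about 10 mm above the rail: the tip is at (200,165) and the prediction at (210,205). I'll go on down in small steps.

Request:
apply_moves --deltas '[0,0,0,1,0,0,0,0,2,0,0,0,0,3,0,0,0,0,3,0]'

```text
clock: 5.68
position: [0.5211, -0.0311, 0.1054]
ee_rot: [-0.0, 0.117, 0.993, 0.0]
contact_force: [-0.1, -0.5, -0.2]
width: 0.0003
gripper_force: 0.0
```

Request:
apply_moves --deltas '[0,0,0,1,0,0,0,0,2,0,0,0,0,2,0]'

```text
clock: 5.93
position: [0.5211, -0.0311, 0.1035]
ee_rot: [-0.0, 0.117, 0.993, 0.0]
contact_force: [0.8, -0.3, 0.2]
width: 0.0003
gripper_force: 0.0
```

Request:
apply_moves --deltas '[0,0,0,1,0,0,0,0,1,0]'

```text
clock: 6.1
position: [0.5212, -0.0312, 0.1025]
ee_rot: [-0.0, 0.117, 0.993, 0.0]
contact_force: [-0.2, 0.6, -0.2]
width: -0.0
gripper_force: 0.0
```

Request:
apply_moves --deltas '[0,0,0,1,0,0,0,0,1,0]'

```text
clock: 6.27
position: [0.5212, -0.0311, 0.1015]
ee_rot: [-0.0, 0.117, 0.993, 0.0]
contact_force: [-0.5, 0.1, 0.0]
width: 0.0
gripper_force: 0.0
```

Request:
apply_moves --deltas '[0,0,0,1,0,0,0,0,1,0]'

```text
clock: 6.43
position: [0.5212, -0.0311, 0.1005]
ee_rot: [-0.0, 0.117, 0.993, 0.0]
contact_force: [-0.7, -0.0, 0.3]
width: -0.0
gripper_force: 0.0
```

Request:
apply_moves --deltas '[0,0,0,1,0,0,0,0,1,0]'

```text
clock: 6.6
position: [0.5212, -0.0311, 0.0995]
ee_rot: [-0.0, 0.117, 0.993, 0.0]
contact_force: [0.2, 0.2, -0.5]
width: -0.0001
gripper_force: 0.0
```

Request:
apply_moves --deltas '[0,0,0,1,0,0,0,0,1,0]'

```text
clock: 6.77
position: [0.5212, -0.0311, 0.0985]
ee_rot: [-0.0, 0.117, 0.993, 0.0]
contact_force: [0.2, 1.1, 0.6]
width: 0.0
gripper_force: 0.0
```

Run:
```python
from st import *
show();im=[]
c=get_image("wrist");im.append(cv2.resize(c["frame"][200:300,200:400,::-1],None,fx=4,fy=3))
s=get_state();T=rot(s["ee_rot"]);p=np.array(s["position"])
c=get_image("scene");t=proj(p+T.apply([0,0,.017]),c);x0,y0=(t-[50,20]).astype(int)
im.append(cv2.resize(c["frame"][y0:y0+37,x0:x0+100,::-1],(800,296),interpolation=cv2.INTER_CUBIC))
cv2.imwrite("pics/z3.png",np.vstack(im))
```

```text
6.7667 TCP [ 0.5212 -0.0311  0.0985] stand mm [  2.2 -94.2   3.5] tip h -13.5 F [0.16 1.09 0.58]
tool in stand [[-1.00027603e+00 -9.32897714e-04  0.00000000e+00]
 [-9.32897714e-04  1.00027603e+00  0.00000000e+00]
 [ 0.00000000e+00  0.00000000e+00 -1.00000000e+00]]
```

View pics/z3.png

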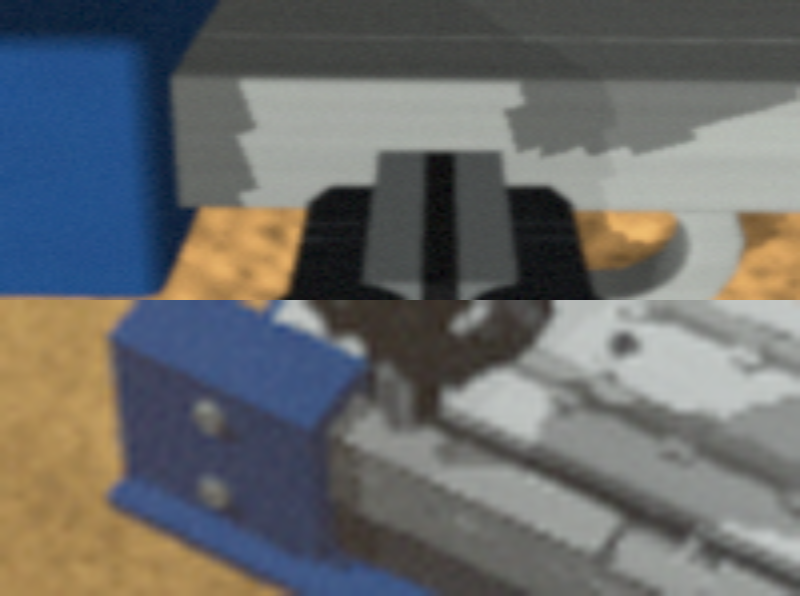

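Both views show the fingertips just above the rail, close by the block: scene crop tip at (405,430), wrist crop tip at row 152. I'll continue in fine steps.

Request:
apply_moves --deltas '[0,0,0,0.5,0,0,0,0,1,0,0,0,0,1,0]'

```text
clock: 7.12
position: [0.5212, -0.0312, 0.0976]
ee_rot: [-0.0, 0.117, 0.993, 0.0]
contact_force: [0.0, 1.2, 0.5]
width: -0.0002
gripper_force: 0.0
```

Request:
apply_moves --deltas '[0,0,0,0.5,0,0,0,0,1,0,0,0,0,1,0]'

```text
clock: 7.37
position: [0.5211, -0.0311, 0.0966]
ee_rot: [-0.0, 0.117, 0.993, 0.0]
contact_force: [-0.4, -0.6, 0.1]
width: 0.0001
gripper_force: 0.0
```

Request:
apply_moves --deltas '[0,0,0,0.5,0,0,0,0,1,0,0,0,0,1,0]'

```text
clock: 7.62
position: [0.5212, -0.0312, 0.0956]
ee_rot: [-0.0, 0.117, 0.993, 0.0]
contact_force: [-0.2, -0.9, 0.3]
width: 0.0001
gripper_force: 0.0
```

Request:
apply_moves --deltas '[0,0,0,0.5,0,0,0,0,1,0,0,0,0,1,0]'

```text
clock: 7.87
position: [0.5212, -0.0312, 0.0946]
ee_rot: [-0.0, 0.117, 0.993, 0.0]
contact_force: [0.7, 0.6, 0.2]
width: -0.0001
gripper_force: 0.0
```

Request:
apply_moves --deltas '[0,0,0,0.5,0,0,0,0,1,0,0,0,0,1,0]'

```text
clock: 8.12
position: [0.5212, -0.0311, 0.0936]
ee_rot: [-0.0, 0.117, 0.993, 0.0]
contact_force: [0.1, -0.2, -0.5]
width: -0.0001
gripper_force: 0.0
```

Request:
apply_moves --deltas '[0,0,0,0.5,0,0,0,0,1,0,0,0,0,1,0]'

```text
clock: 8.37
position: [0.5212, -0.0311, 0.0926]
ee_rot: [-0.0, 0.117, 0.993, 0.0]
contact_force: [-0.8, -0.1, 0.2]
width: -0.0
gripper_force: 0.0
```

Still free with the TCP below the edge height. I'll stop and compare the tool axis with both views.

Run:
```python
from st import *
show();im=[]
s=get_state();T=rot(s["ee_rot"]);p=np.array(s["position"])
for n,(w,h),k in(("wrist",(80,100),5),("scene",(57,71),7)):
    c=get_image(n);t=proj(p+T.apply([0,0,0]),c);x0,y0=(t-[w/2,h/2]).astype(int)
    print(n,x0,y0,k,"cam",np.round(c["position"],4))
    f=cv2.resize(c["frame"][y0:y0+h,x0:x0+w,::-1],None,fx=k,fy=k,interpolation=cv2.INTER_CUBIC)
    for z,col in((.017,(0,0,255)),(0,(0,255,0)),(-.017,(255,255,0)),(-.04,(255,0,255))):
        q=proj(p+T.apply([0,0,z]),c);cv2.circle(f,tuple(((q-[x0,y0]+.5)*k).astype(int)),3,col,-1)
    im.append(f)
print([i.shape for i in im]);h=min(i.shape[0] for i in im)
cv2.imwrite("pics/z4.png",np.hstack([i[:h] for i in im])[:,:800])
```

```text
8.3667 TCP [ 0.5212 -0.0311  0.0926] stand mm [  2.2 -94.2  -2.4] tip h -19.4 F [-0.82 -0.12  0.17]
tool in stand [[-1.00027603e+00 -9.32897714e-04  0.00000000e+00]
 [-9.32897714e-04  1.00027603e+00  0.00000000e+00]
 [ 0.00000000e+00  0.00000000e+00 -1.00000000e+00]]
wrist 268 203 5 cam [ 0.4443 -0.0121  0.2505]
scene 274 154 7 cam [1.4302 0.2522 1.237 ]
[(500, 400, 3), (497, 399, 3)]
```

View pics/z4.png

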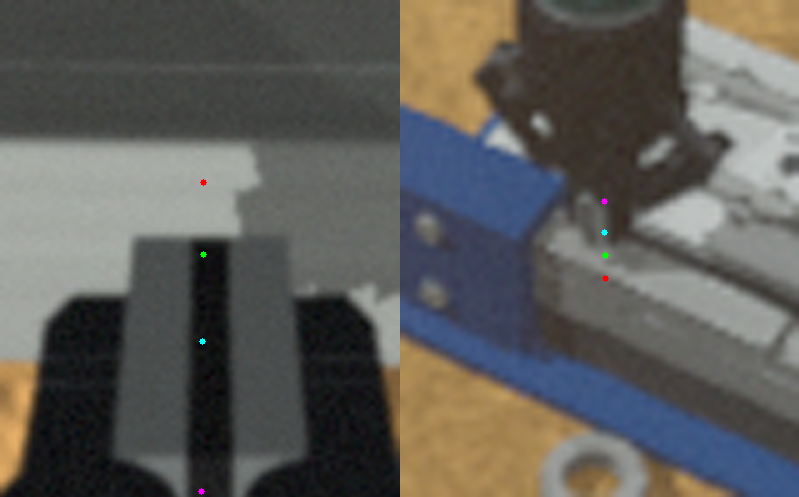

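Run:
```python
from st import *
c=get_image("wrist")
P=lambda a,b,z=0: proj(m+R.from_euler("z",yaw).apply([a/1e3,b/1e3,z]),c)
print("rail edges in crop",[((P(a,-95)-[268,203]+.5)*5).round(0) for a in(-12,12)])
print("groove",P(12,2),P(12,48),"block",P(12,-128))
print([(d["score"],d["point"],atz(d["point"],c,.095).round(4)) for d in place_of("edge_mid",c)[:1]])
# fit camera z from corners: near/far edge via gradient along column 300..330 region right of tips
g=cv2.cvtColor(c["frame"],cv2.COLOR_RGB2GRAY).astype(int);print(g[215:300:2,380])
print(g[255,230:640:4])
```

```text
rail edges in crop [array([195., 129.]), array([195., 355.])]
groove [502.04199685 272.83957377] [591.00640155 271.94413084] block [239.41754211 273.34479514]
[(0.59, [508.1, 258.7], array([0.5459, 0.0636, 0.095 ]))]
[ 78  87  76  75  77  75  74  81  93 118 118 121 119 117 117 135 181 181
 183 188 186 181 175 176 177 181 180 179 183 180 171 176 180 176 173 179
 176 179 176 174 173 172 174]
[ 68  52  26  87 101 102 103 115 162 163 163 165 163 164 166 167 108  77
  74  39  15  68  76  75  99 104 101 103 104 103 105 117 121 122 165 184
 182 184 184 184 185 182 185 187 185 184 187 186 189 185 184 185 186 186
 184 186 186 186 187 183 185 183 184 184 184 183 184 184 183 155 174 177
 178 176 179 177 177 175 173 175 175 173 175 176 173 174 173 172 166 109
 111 110 175 175 173 170 172 172 170 169 170 172 170]
```

Run:
```python
from st import *
s=get_state();T=rot(s["ee_rot"]);p=np.array(s["position"])
c=get_image("scene");w=get_image("wrist")
tl=lambda P:(T.inv().apply(P-p)*1e3).round(1)
for z in(.095,.1,.105,.11):
    print(z,"scene tip tool mm",tl(atz([301.4,188],c,z)),"stand",instand(atz([301.4,188],c,z)).round(1),"wrist L/R",tl(atz([294.8,250.3],w,z)),tl(atz([325.3,250.3],w,z)))
```

```text
0.095 scene tip tool mm [ 3.7 -7.5 -2.3] stand [  -1.5 -101.8   -0. ] wrist L/R [ 2.8 -6.4 -2.3] [ 2.8  8.3 -2.3]
0.1 scene tip tool mm [ 0.1 -5.4 -7.3] stand [  2.1 -99.6   5. ] wrist L/R [ 5.2 -6.1 -7.3] [ 5.2  8.  -7.3]
0.105 scene tip tool mm [ -3.5  -3.2 -12.3] stand [  5.7 -97.4  10. ] wrist L/R [  7.7  -5.9 -12.3] [  7.7   7.8 -12.3]
0.11 scene tip tool mm [ -7.1  -1.  -17.3] stand [  9.3 -95.3  15. ] wrist L/R [ 10.1  -5.7 -17.3] [ 10.1   7.5 -17.3]
```

Request:
apply_moves --deltas '[0,0,0,0.5,0,0,0,0,1,0,0,0,0,1,0]'

```text
clock: 8.92
position: [0.5212, -0.0312, 0.0916]
ee_rot: [-0.0, 0.117, 0.993, 0.0]
contact_force: [-0.5, -0.7, -1.1]
width: 0.0004
gripper_force: 0.0
```

Request:
apply_moves --deltas '[0,0,0,0.5,0,0,0,0,1,0,0,0,0,1,0]'

```text
clock: 9.17
position: [0.5212, -0.0311, 0.0906]
ee_rot: [-0.0, 0.117, 0.993, 0.0]
contact_force: [0.8, -0.3, -0.2]
width: 0.0002
gripper_force: 0.0
```

Triangulating from both views puts the fingertips about 15 mm behind the stated TCP, so roughly 12 mm above the edge. I'll keep descending carefully.

Request:
apply_moves --deltas '[0,0,0,1,0,0,0,0,2,0,0,0,0,3,0,0,0,0,3,0]'

```text
clock: 9.5
position: [0.5211, -0.0311, 0.0874]
ee_rot: [-0.0, 0.117, 0.993, 0.0]
contact_force: [-0.4, 0.0, -0.3]
width: -0.0002
gripper_force: 0.0
```

Request:
apply_moves --deltas '[0,0,0,0.5,0,0,0,0,1,0,0,0,0,1,0]'

```text
clock: 9.75
position: [0.5212, -0.0311, 0.0866]
ee_rot: [-0.0, 0.117, 0.993, 0.0]
contact_force: [-0.7, 0.6, -0.4]
width: 0.0004
gripper_force: 0.0
```

Request:
apply_moves --deltas '[0,0,0,0.5,0,0,0,0,1,0,0,0,0,1,0]'

```text
clock: 10.0
position: [0.5212, -0.0311, 0.0856]
ee_rot: [-0.0, 0.117, 0.993, 0.0]
contact_force: [-0.5, -0.3, -0.6]
width: -0.0001
gripper_force: 0.0
```

Request:
apply_moves --deltas '[0,0,0,0.5,0,0,0,0,1,0,0,0,0,1,0]'

```text
clock: 10.25
position: [0.5212, -0.0311, 0.0846]
ee_rot: [-0.0, 0.117, 0.993, 0.0]
contact_force: [-0.3, 0.5, -1.2]
width: -0.0003
gripper_force: 0.0
```

Request:
apply_moves --deltas '[0,0,0,0.5,0,0,0,0,1,0,0,0,0,1,0]'

```text
clock: 10.5
position: [0.5212, -0.0311, 0.0836]
ee_rot: [-0.0, 0.117, 0.993, 0.0]
contact_force: [-0.4, -0.2, 0.1]
width: 0.0001
gripper_force: 0.0
```

Request:
apply_moves --deltas '[0,0,0,0.5,0,0,0,0,1,0,0,0,0,1,0]'

```text
clock: 10.75
position: [0.5212, -0.0311, 0.0826]
ee_rot: [-0.0, 0.117, 0.993, 0.0]
contact_force: [0.4, -0.6, 0.6]
width: -0.0001
gripper_force: 0.0
```

Request:
apply_moves --deltas '[0,0,0,0.5,0,0,0,0,1,0,0,0,0,1,0]'

```text
clock: 11.0
position: [0.5212, -0.0311, 0.0816]
ee_rot: [-0.0, 0.117, 0.993, 0.0]
contact_force: [0.4, -0.3, -0.3]
width: 0.0002
gripper_force: 0.0
```

Request:
apply_moves --deltas '[0,0,0,0.5,0,0,0,0,1,0,0,0,0,1,0]'

```text
clock: 11.25
position: [0.5213, -0.0312, 0.081]
ee_rot: [0.0, 0.117, 0.993, 0.0]
contact_force: [-0.8, -0.1, 1.9]
width: 0.0002
gripper_force: 1.3
```

Contact, with Fz 1.9 N and the height lagging. I'll press slightly more and hold.

Request:
apply_moves --deltas '[0,0,0,0.5,0,0,0,0,0.5,0,0,0,0,0.5,0]'

```text
clock: 11.5
position: [0.5213, -0.0312, 0.0809]
ee_rot: [0.0, 0.117, 0.993, 0.0]
contact_force: [-1.8, -0.5, 6.2]
width: -0.0
gripper_force: 3.0
```

Request:
apply_moves --deltas '[0,0,2,0,0,0,0,4,0,0,0,0,6,0,0,0,0,8,0,0,0,0,10,0,0,0,0,12,0,0,0,0,14,0,0,0,0,15,0,0,0,0,15,0,0]'

```text
clock: 12.25
position: [0.5255, -0.0175, 0.0809]
ee_rot: [0.001, 0.116, 0.993, -0.001]
contact_force: [-0.6, -2.8, 5.1]
width: 0.0001
gripper_force: 2.6
```

Request:
apply_moves --deltas '[0,0,3,0,0,0,0,7,0,0,0,0,12,0,0,0,0,17,0,0,0,0,22,0,0,0,0,27,0,0,0,0,32,0,0,0,0,37,0,0,0,0,42,0,0,0,0,47,0,0,0,0,50,0,0,0,0,50,0,0]'

```text
clock: 13.25
position: [0.5371, 0.0317, 0.0809]
ee_rot: [0.001, 0.116, 0.993, -0.001]
contact_force: [0.0, -2.8, 4.9]
width: 0.0
gripper_force: 2.7
```

Request:
apply_moves --deltas '[0,0,3,0,0,0,0,6,0,0,0,0,10,0,0,0,0,14,0,0,0,0,18,0,0,0,0,22,0,0,0,0,26,0,0,0,0,30,0,0,0,0,30,0,0]'

```text
clock: 14.0
position: [0.544, 0.0608, 0.0809]
ee_rot: [0.001, 0.116, 0.993, -0.001]
contact_force: [-0.5, -1.7, 5.2]
width: -0.0005
gripper_force: 2.7
```

Now at y ≈ 0 and still on the edge. I'll slide on in small steps.

Request:
apply_moves --deltas '[0,0,3,0,0,0,0,6,0,0,0,0,6,0,0]'

```text
clock: 14.25
position: [0.5453, 0.0664, 0.0808]
ee_rot: [0.001, 0.116, 0.993, -0.001]
contact_force: [-1.3, -3.4, 5.3]
width: -0.0
gripper_force: 2.8
```

Request:
apply_moves --deltas '[0,0,3,0,0,0,0,6,0,0,0,0,6,0,0]'

```text
clock: 14.5
position: [0.546, 0.0737, 0.0798]
ee_rot: [-0.0, 0.117, 0.993, 0.001]
contact_force: [0.3, -0.5, 0.7]
width: 0.0002
gripper_force: 0.0
```

Request:
apply_moves --deltas '[0,0,3,0,0,0,0,6,0,0,0,0,6,0,0]'

```text
clock: 14.75
position: [0.5475, 0.0795, 0.0799]
ee_rot: [-0.0, 0.116, 0.993, 0.0]
contact_force: [0.6, 0.2, 0.1]
width: -0.0001
gripper_force: 0.0
```

The fingers dropped off the edge into the groove at y ≈ 10. I'll centre 5 mm further on and press down gradually.

Request:
apply_moves --deltas '[0,0,3,0,0,0,0,5,0,0,0,0,5,1,0,0,0,5,2,0,0,0,5,3,0,0,0,5,4,0,0,0,5,4,0]'

```text
clock: 15.33
position: [0.5484, 0.0835, 0.0759]
ee_rot: [-0.0, 0.117, 0.993, -0.0]
contact_force: [1.0, 0.0, -0.0]
width: 0.0002
gripper_force: 0.0
```

Request:
apply_moves --deltas '[0,0,0,1,0,0,0,0,2,0,0,0,0,3,0,0,0,0,4,0,0,0,0,4,0]'

```text
clock: 15.75
position: [0.5487, 0.0835, 0.0723]
ee_rot: [0.0, 0.117, 0.993, 0.0]
contact_force: [-1.4, -0.4, 3.0]
width: 0.0
gripper_force: 1.6
```

Request:
apply_moves --deltas '[0,0,0,1,0,0,0,0,2,0,0,0,0,3,0,0,0,0,3,0]'

```text
clock: 16.08
position: [0.5487, 0.0836, 0.0693]
ee_rot: [0.0, 0.117, 0.993, -0.0]
contact_force: [-0.7, -0.5, 4.5]
width: -0.0003
gripper_force: 2.4
```

Request:
apply_moves --deltas '[0,0,0,0.5,0,0,0,0,1,0,0,0,0,1.5,0,0,0,0,2,0,0,0,0,2,0]'

```text
clock: 16.5
position: [0.5487, 0.0836, 0.0679]
ee_rot: [0.0, 0.117, 0.993, 0.0]
contact_force: [-3.3, -0.5, 7.8]
width: 0.0003
gripper_force: 4.1
```

Request:
apply_moves --deltas '[0,0,0,0.5,0,0,0,0,1,0,0,0,0,1,0,0,0,0,1,0]'

```text
clock: 16.83
position: [0.5488, 0.0836, 0.0678]
ee_rot: [0.001, 0.117, 0.993, 0.0]
contact_force: [-3.1, 0.2, 13.4]
width: 0.0001
gripper_force: 6.8
```

The key is on its firm stop: 13 mm below the edge, at 13 N. I'll hold briefly and hand in.

Request:
apply_moves --deltas '[0,0,0,0,0,0,0,0,0,0,0,0,0,0,0,0,0,0,0,0]'

```text
clock: 17.17
position: [0.5488, 0.0836, 0.0678]
ee_rot: [0.001, 0.117, 0.993, 0.0]
contact_force: [-3.6, -1.3, 13.8]
width: 0.0001
gripper_force: 6.8
```

```bash
python3 -c "
from st import *
show();print(sign_off())"
```

```text
17.1667 TCP [0.5488 0.0836 0.0678] stand mm [  2.3  23.8 -27.2] tip h -44.2 F [-3.64 -1.28 13.79]
tool in stand [[-1.00027603e+00 -9.32897714e-04  9.72514341e-04]
 [-9.32897714e-04  1.00027603e+00  2.32842986e-04]
 [-1.00000000e-03  0.00000000e+00 -1.00000000e+00]]
the job is handed in; nothing more can be done
None
```

The fingers slid along the rail from the -y end block into the groove and pressed the key onto its firm stop, about 13 mm below the edge at about 14 N; I handed the job in at 17.2 s still holding it down, and sign-off gave no verdict.

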